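# Pink glass marbles into the display vase

### The arm

A 6-joint arm with a two-finger parallel gripper is mounted at the origin on the work surface. World frame = base frame: x ahead of the robot, y to its left, z up, the work surface at z = 0. Lengths are in m, angles in rad, forces in N, time in s.
With the tool pointing down it reaches from about 0.3 to 0.85 m from the base axis. Payload 5.4 kg.
Tool frame: the origin (TCP) lies at the very end of the fingers, on their centre line; the grasp point (between the pads) lies 19 mm behind it; z points along the fingers, y is the direction in which the jaws open and shut (so a half turn about z gives the same grasp; the last joint's range is limited). The gripper opens to 85 mm and grips with 20 to 120 N. Pads are 22 mm wide; open, the fingers measure 114 mm over their backs; the gripper's body (76 mm by 85 mm) begins 54 mm behind the grasp point. The pads swing forward as they close: fully open they stand 13 mm farther back than shut.
Start: joints at [-1.512, 0.158, 1.597, -0, 1.386, -0.21], TCP at [0.153, -0.554, 0.208] pointing down, gripper open.
Joint ranges: [-2.91, 2.91], [-0.94, 2.29], [0.18, 2.7], [-1.29, 4.43], [0.17, 2.64], [-3, 3]. Speed limits (rad/s): [2.57, 2.57, 3.14, 3.14, 3.14, 3.14].

### API

Orientations are given as a rotation vector (axis times angle).
In Python, from cell import bot gives the robot as it stands. The module is installed in compiled form; this text tells all that it offers.
- The arm moves only by the tool play_rows, never from a script. Its argument "series" is a list that holds one entry, the list of rows, each a list of 5 numbers: the shift along the tool's x, y, z in m, then the turn about the tool's z in rad, then the opening, from 0 (shut) to 1 (fully open). In form: [[[x, y, z, turn, jaw], ...]]. A call has 1 to 5 rows; each row is the pose to reach, as a shift and turn from the pose commanded when the call began, along the tool's axes at that moment; what a row does not reach only later rows make up. A row lasts 1/12 s, in which the tool goes at most 41.7 mm and 7.16 degrees, less where a joint would pass 70% of its speed; a pose out of reach is approached as far as the arm can. A call with a gripper value outside its range is refused whole. The fingers move at their own pace and stop on an object; "newtons" is the grip in N (left out, the last holds). Time passes only in rows, so rows that repeat a pose let the fingers close. It gives the time, the measured TCP pose, the force and the opening at its end, in the units of the state.
- bot.observe(): the state, without advancing time (a new reading comes with each control period).
- bot.read_camera(name): name is "scene" or "top" or "wrist"; returns (picture, depth): 384x512x3 uint8, red, green, blue; 384x512 float32, m along the optical axis (not along the pixel's ray), 0 where there is no reading.
- bot.get_calibration(name): a dict with "fx", "fy", "cx", "cy" (pixels), "R" (3x3) and "t" (3): a world point X has camera coordinates R X + t. Camera axes: x right, y down, z forward; pixel columns grow to the right and rows downward; lengths in m; the calibration is good to about 2 mm. A picture is of the moment at which its call begins: read the wrist's pose just before it. get_calibration takes no time and is no camera call; for the wrist camera it gives the pose at the moment of the call.
- bot.close_job(): hands the job in, once; it reports no verdict.
Trained networks look in the newest picture that a camera, given by its name, has taken for a name from the list of things; names that differ only in an ending like _2 or _b are one class to them, and where a whole thing is asked for, a point or a joint stands for the part that bears it (a point fixed in the world has none). Each returns a list of dicts, best first, with "score" (0 to 1); they miss things now and then, are a little off and sometimes report something else, mostly with a low value. They report only what shows in the picture. A call takes as long as a camera call.
- bot.boxes_of(camera, name): "bbox" ([centre column, centre row, width, height] in pixels, round what is visible of it).
- bot.silhouettes(camera, name): "pixels" (384x512 bool, what is visible of it) and "bbox" ([centre column, centre row, width, height] in pixels, round what is visible of it).
The state is a dict: "time": time; "joints": joint angles; "joint_vel": joint speeds; "tau": joint torques, N m; "eef_pos": TCP position; "ee_rot": TCP orientation; "force": force on the tool from outside, world axes, zero at the start; "wrist_torque": the same for the moment, N m; "width": opening from 0.0 (shut) to 1.0 (fully open).
Only numpy, scipy, OpenCV 4.12 (cv2) and the standard library are available. Lean on these libraries where they do the work, as an engineer would, in place of code of your own. Each camera call takes 0.05 s, during which the arm holds its last target. There are 200 camera calls.

### The job

The rose branch needs ballast in its clear vase: take the dark scoop that holds the pink marbles by its handle bar and pour all three through the yellow funnel, so that they lie inside the vase. Then stand the empty scoop upright on the table and let go. Leave the other two scoops where they stand.

Things in the scene. Friction and masses are not known exactly. Their poses are not given: they have to be found in the camera images.
- pink_scoop_handle (a point): Dark grey pouring scoop with the pink marbles, 0.10 to 0.21 kg. Point: centre of its handle bar, 78 mm above the table, running across the tray along the scoop's y; bar 14 mm thick (x), 26 mm high, 64 mm clear between uprights, 35 mm free air above the marbles. Pinch it from above, closing along x. z up. Tray 125 mm long (x), 72 mm wide, walls 40 mm high; its back wall is 60 mm to +x of the bar.
- pink_scoop_lip (a point): Middle of that scoop's pouring lip (72 mm wide), at its -x end, 65 mm to -x of the bar and 43 mm below it, at the top of a ramp that rises 29 degrees from the tray's flat floor. It starts facing roughly towards the robot. Tipping the scoop about its bar, lip down, by 60 degrees or more rolls every marble out over the lip.
- funnel_mouth (a point): Centre of the yellow funnel's mouth, in the plane of its rim, 165 mm above the table. Rim 172 mm across outside, 166 mm inside; the cone narrows at about 45 degrees over 60 mm to a hole 56 mm wide that opens straight into the vase. z is up. Funnel and vase are fixed to a white base plate 130 mm square and do not move.
- vase_floor (a point): Centre of the inside floor of the clear upright vase below the funnel, 16 mm above the table. The vase is a tube 62 mm across outside, 54 mm inside, 86 mm deep from this floor to the funnel's hole; z is up.
- pink_ball1_center (a point): One of the three pink glass marbles, 24 mm across, 18 g, lying loose on the floor of the pink scoop; the point is its centre. It rolls freely.
- pink_ball2_center (a point): One of the three pink glass marbles, 24 mm across, 18 g, lying loose on the floor of the pink scoop; the point is its centre. It rolls freely.
- pink_ball3_center (a point): One of the three pink glass marbles, 24 mm across, 18 g, lying loose on the floor of the pink scoop; the point is its centre. It rolls freely.
- white_scoop_handle (a point): A bystander: an identical scoop holding three white marbles; the point is the centre of its handle bar. Leave it where it stands.
- blue_scoop_handle (a point): A bystander: an identical scoop holding three blue marbles; the point is the centre of its handle bar. Leave it where it stands.

How it is judged:
On the way, in this order (a step that is already met when the one before it is completed fails the run):
1. the pink scoop is tipped over the funnel (angle between pink_scoop_handle's own z axis and vertical above 0.5 rad and horizontal distance between pink_scoop_handle and funnel_mouth below 0.16 m and height (world z) of pink_scoop_handle above 0.19 m), for 0.1 s.
2. all three pink marbles are inside the vase (horizontal distance between each of pink_ball1_center, pink_ball2_center, pink_ball3_center and vase_floor below 0.03 m and z of each of pink_ball1_center, pink_ball2_center, pink_ball3_center in the frame of vase_floor below 0.085 m), for 0.2 s.
At the end, for the whole second after the job is handed in: All three pink marbles lie in the vase (centres within 30 mm of its axis and less than 85 mm above its floor), and the pink scoop stands upright on the table (within 7 degrees, handle 66 to 90 mm above the table), released (all of step 2 and angle between pink_scoop_handle's own z axis and vertical below 0.12 rad and height (world z) of pink_scoop_handle between 0.066 and 0.09 m); the robot touches nothing.
It fails at once if another scoop was moved more than 40 mm (distance of any of white_scoop_handle, blue_scoop_handle from where it was at the start of the episode above 0.04 m).
It also fails if it takes over 61 s, if anything falls off the work surface, if the arm or the gripper's body presses on something with over 40 N, if the wrist force passes 120 N, or if a joint passes its speed limit or range.

## Working session

There is one attempt and no reset: what is moved stays moved. The work goes in short steps, Python scripts to look and compute and a tool call to move; the robot and the scene stay as the last step left them, time stands still between calls to the robot, and variables do not carry over. Pictures are saved under pics/ and viewed, about 8 in all and at most 12, crops included, and the job is handed in when it is done.

Besides the shell and the picture viewer there is one more tool, called after "Request:" by a JSON object that holds its "method" and its "body", one argument or row to a line. play_rows: Moves the arm, as the interface text tells. Its arguments: {"type":"object","properties":{"series":{"type":"array"},"newtons":{"type":"number"}},"required":["series"]}

```bash
mkdir -p pics; cat > h.py <<'E'
import numpy as np, cv2
from scipy.spatial.transform import Rotation as Ro
from cell import bot
def look(c,fn=None,sc=1.0):
    K=bot.get_calibration(c); im,d=bot.read_camera(c)
    if fn: cv2.imwrite('pics/'+fn,cv2.resize(im[:,:,::-1],None,fx=sc,fy=sc))
    return K,im,d
def world(K,d,m=None):
    v,u=np.indices(d.shape); P=np.stack([(u-K['cx'])/K['fx']*d,(v-K['cy'])/K['fy']*d,d],-1)
    W=(P-np.array(K['t']))@np.array(K['R'])
    return W
def pix(K,X):
    p=np.array(K['R'])@np.array(X)+np.array(K['t']); return K['fx']*p[0]/p[2]+K['cx'],K['fy']*p[1]/p[2]+K['cy']
E
python3 - <<'E'
from h import *
s=bot.observe(); print(s['time'],s['eef_pos'],Ro.from_rotvec(s['ee_rot']).as_matrix().round(3).tolist())
ims=[]
for c in ['top','scene']:
    K,im,d=look(c); ims.append(im); W=world(K,d)
    print(c,(-np.array(K['R']).T@K['t']).round(3))
    for n in ['pink_scoop_handle','white_scoop_handle','blue_scoop_handle','funnel_mouth','pink_ball1_center']:
        for r in bot.silhouettes(c,n)[:3]:
            m=r['pixels']&(d>0); w=W[m]
            print(n,round(r['score'],2),np.round(r['bbox']),m.sum(),np.median(w,0).round(3) if m.any() else '', (np.percentile(w,2,0).round(3),np.percentile(w,98,0).round(3)) if m.any() else '')
cv2.imwrite('pics/a.png',cv2.resize(np.vstack(ims)[:,:,::-1],(400,600)))
cv2.imwrite('pics/top.png',cv2.resize(ims[0][:,:,::-1],(800,600))); cv2.imwrite('pics/scene.png',cv2.resize(ims[1][:,:,::-1],(800,600)))
E
```

```text
0.0 [ 0.15264934 -0.55368248  0.20668481] [[0.964, 0.266, -0.0], [0.266, -0.964, 0.002], [0.0, -0.002, -1.0]]
top [0.357 0.057 1.074]
pink_scoop_handle 0.85 [144. 194.  40.  53.] 1657 [0.506 0.334 0.024] (array([ 0.448,  0.296, -0.001]), array([0.571, 0.37 , 0.092]))
white_scoop_handle 0.83 [202. 180.  40.  56.] 1427 [0.534 0.192 0.023] (array([0.476, 0.15 , 0.   ]), array([0.601, 0.235, 0.092]))
blue_scoop_handle 0.69 [255. 187.  36.  50.] 1371 [0.513 0.058 0.022] (array([0.457, 0.022, 0.001]), array([0.579, 0.093, 0.092]))
scene [1.093 0.022 0.82 ]
pink_scoop_handle 0.93 [384. 203.  48.  62.] 2057 [0.518 0.331 0.031] (array([0.451, 0.295, 0.003]), array([0.573, 0.368, 0.092]))
white_scoop_handle 0.6 [324. 221.  54.  65.] 2204 [0.546 0.192 0.03 ] (array([0.474, 0.147, 0.001]), array([0.606, 0.235, 0.092]))
blue_scoop_handle 0.62 [256. 220.  38.  56.] 1595 [0.528 0.056 0.029] (array([0.461, 0.021, 0.003]), array([0.583, 0.089, 0.093]))
funnel_mouth 0.94 [138. 205.  99. 110.] 7971 [ 0.508 -0.17   0.119] (array([ 0.44 , -0.242,  0.01 ]), array([ 0.593, -0.093,  0.166]))
```

View pics/top.png

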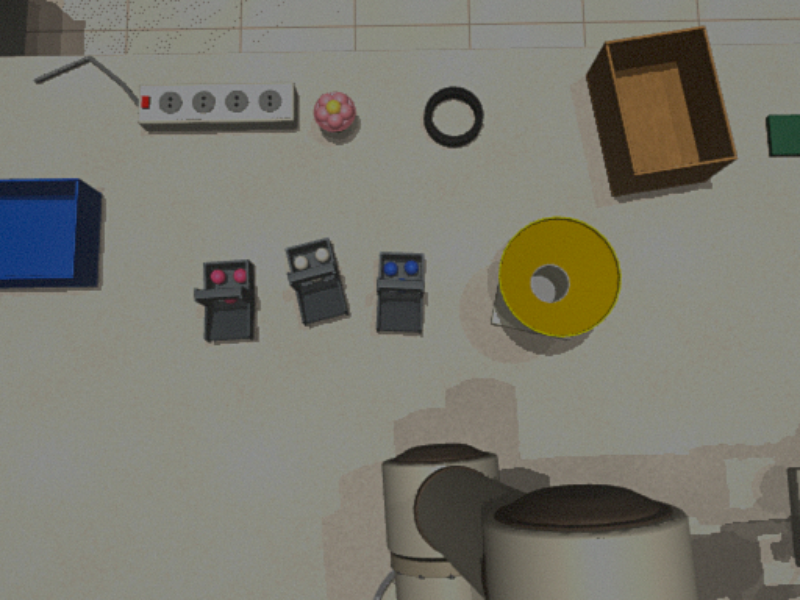

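View pics/scene.png

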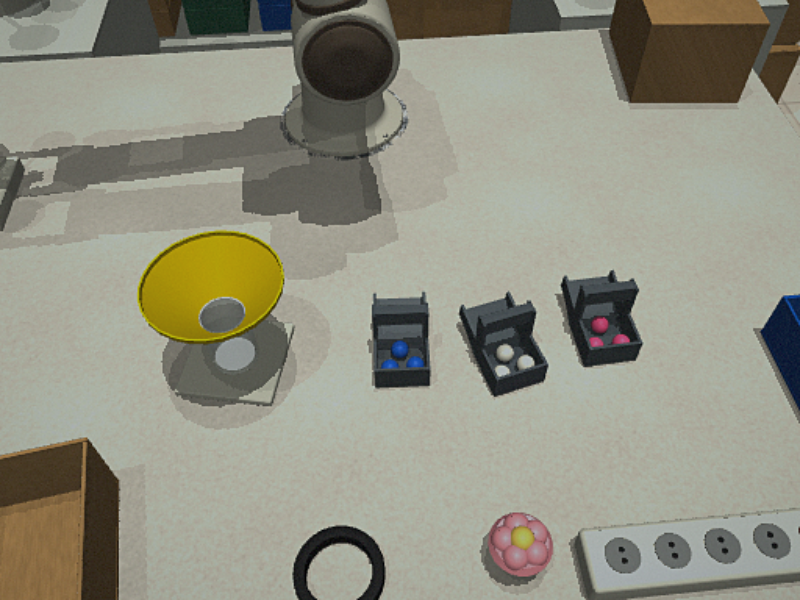

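The top view shows the pink scoop at (228,300), white (318,280), blue (400,290) and the funnel at (560,278). The moves have no tilt axis, so I'll check how the arm behaves at the limit of its reach.

Request:
{"method": "play_rows", "body": {
  "series": [
    [[0,0.04,-0.04,0,1],[0,0.08,-0.08,0,1],[0,0.12,-0.1,0,1],[0,0.16,-0.1,0,1],[0,0.2,-0.1,0,1]]
  ]
}}

```text
time: 1.02
eef_pos: [0.1997, -0.7251, 0.3096]
ee_rot: [3.107, 0.42, -0.0]
force: [0.4, -1.6, 1.0]
width: 1.002
```

Request:
{"method": "play_rows", "body": {
  "series": [
    [[0,0.04,0,0,1],[0,0.08,0,0,1],[0,0.12,0,0,1],[0,0.16,0,0,1],[0,0.2,0,0,1]]
  ]
}}

```text
time: 1.43
eef_pos: [0.2278, -0.8256, 0.2705]
ee_rot: [3.107, 0.42, 0.007]
force: [0.2, -0.4, -4.9]
width: 0.997
```

Request:
{"method": "play_rows", "body": {
  "series": [
    [[0,0.04,0,0,1],[0,0.08,0,0,1],[0,0.12,0,0,1],[0,0.16,0,0,1],[0,0.2,0,0,1]]
  ]
}}

```text
time: 1.85
eef_pos: [0.234, -0.8504, 0.2545]
ee_rot: [3.05, 0.412, 0.013]
force: [0.1, 0.6, 0.4]
width: 0.997
```

```bash
python3 - <<'E'
from h import *
s=bot.observe(); print(s['time'],s['eef_pos'].round(3),s['joints'].round(3),Ro.from_rotvec(s['ee_rot']).as_matrix().round(3).tolist())
E
```

```text
1.85 [ 0.234 -0.85   0.254] [-1.442  1.09   0.183  0.009  1.804 -0.138] [[0.964, 0.265, 0.017], [0.266, -0.962, -0.062], [-0.0, 0.065, -0.998]]
```

Request:
{"method": "play_rows", "body": {
  "series": [
    [[0,0.2,0,0,1],[0,0.4,0,0,1],[0,0.6,0,0,1],[0,0.8,0,0,1],[0,1.0,0,0,1]]
  ]
}}

```text
time: 2.27
eef_pos: [0.2401, -0.8723, 0.2138]
ee_rot: [3.019, 0.408, 0.019]
force: [0.3, -0.6, 0.5]
width: 0.998
```

Request:
{"method": "play_rows", "body": {
  "series": [
    [[0,0.2,0,0,1],[0,0.4,0,0,1],[0,0.6,0,0,1],[0,0.8,0,0,1],[0,1.0,0,0,1]]
  ]
}}

```text
time: 2.68
eef_pos: [0.245, -0.8897, 0.1871]
ee_rot: [2.987, 0.404, 0.026]
force: [-0.3, -0.4, -0.5]
width: 1.001
```

Request:
{"method": "play_rows", "body": {
  "series": [
    [[0,0,0,0,1],[0,0,0,0,1]]
  ]
}}

```text
time: 2.85
eef_pos: [0.245, -0.8895, 0.1869]
ee_rot: [2.988, 0.404, 0.026]
force: [0.2, 0.4, 0.6]
width: 1.002
```

```bash
python3 - <<'E'
from h import *
s=bot.observe(); print(s['time'],s['eef_pos'].round(3),s['joints'].round(3),Ro.from_rotvec(s['ee_rot']).as_matrix().round(3).tolist())
E
```

```text
2.85 [ 0.245 -0.889  0.187] [-1.439  1.17   0.184  0.018  1.66  -0.134] [[0.964, 0.263, 0.034], [0.266, -0.956, -0.123], [0.0, 0.127, -0.992]]
```

```bash
cat >> h.py <<'E'
def to(p,jaw_az=None):
    """shift in tool axes to TCP p; turn that makes jaw axis (tool y) point closest to azimuth jaw_az (mod pi)"""
    s=bot.observe(); R=Ro.from_rotvec(s['ee_rot']).as_matrix()
    d=R.T@(np.array(p)-s['eef_pos']); t=None
    if jaw_az is not None:
        t=[]
        for a in (jaw_az,jaw_az+np.pi):
            h=R.T@[np.cos(a),np.sin(a),0]; t.append(round(float(np.arctan2(-h[0],h[1])),3))
    print('t',round(s['time'],2),'pos',s['eef_pos'].round(4),'q',s['joints'].round(2),'tz',R[:,2].round(3),'ty',R[:,1].round(3)); print('shift',d.round(4),'rows',round(np.linalg.norm(d)/.0417,1),'turn opts',t)
E
python3 - <<'E'
from h import *
for c in ['top','scene']:
    K,im,d=look(c); W=world(K,d)
    for n in ['pink_scoop_handle','funnel_mouth']:
        r=bot.silhouettes(c,n)
        if not r: print(c,n,'none'); continue
        w=W[r[0]['pixels']&(d>0)]
        if 'pink' in n:
            b=w[w[:,2]>.082]; rect=cv2.minAreaRect(b[:,:2].astype(np.float32)); print(c,'bar',len(b),rect,b[:,2].max())
            b=w[(w[:,2]>.03)]; print('tray',cv2.minAreaRect(b[:,:2].astype(np.float32)))
        else:
            b=w[(w[:,2]>.155)]; print(c,'rim',cv2.minEnclosingCircle(b[:,:2].astype(np.float32)))
to([0.52,0.334,0.25],0.0)
E
```

```text
top bar 206 ((0.5118858814239502, 0.3330725431442261), (0.018987953662872314, 0.07332517206668854), 3.076019763946533) 0.09514989903723968
tray ((0.5085142850875854, 0.33299559354782104), (0.12657614052295685, 0.07355261594057083), 2.916245698928833)
top rim ((0.5167732238769531, -0.16483870148658752), 0.08602815121412277)
scene bar 294 ((0.512579083442688, 0.3325920104980469), (0.022323019802570343, 0.07324660569429398), 4.167147636413574) 0.09540809151145518
tray ((0.510265052318573, 0.3324483036994934), (0.12754708528518677, 0.07426189631223679), 3.261941909790039)
scene rim ((0.518042802810669, -0.16539479792118073), 0.08748045563697815)
t 3.15 pos [ 0.245  -0.8898  0.1884] q [-1.44  1.17  0.18  0.02  1.66 -0.13] tz [ 0.034 -0.125 -0.992] ty [ 0.263 -0.956  0.129]
shift [ 0.5901 -1.0895 -0.2045] rows 30.1 turn opts [-1.304, 1.837]
```

Request:
{"method": "play_rows", "body": {
  "series": [
    [[0.019,-0.035,-0.02,0,1],[0.038,-0.07,-0.03,0,1],[0.056,-0.104,-0.04,0,1],[0.075,-0.139,-0.05,0,1],[0.094,-0.174,-0.06,0,1]]
  ]
}}

```text
time: 3.57
eef_pos: [0.2799, -0.7249, 0.2204]
ee_rot: [2.986, 0.403, 0.026]
force: [0.2, -1.1, 0.5]
width: 1.0
```

Request:
{"method": "play_rows", "body": {
  "series": [
    [[0.019,-0.035,-0.01,0,1],[0.038,-0.07,-0.02,0,1],[0.056,-0.104,-0.03,0,1],[0.075,-0.139,-0.04,0,1],[0.094,-0.174,-0.05,0,1]]
  ]
}}

```text
time: 3.98
eef_pos: [0.3233, -0.5273, 0.2477]
ee_rot: [2.986, 0.403, 0.027]
force: [0.8, -0.3, 0.5]
width: 1.001
```

Request:
{"method": "play_rows", "body": {
  "series": [
    [[0.019,-0.035,-0.01,0,1],[0.038,-0.07,-0.02,0,1],[0.056,-0.104,-0.03,0,1],[0.075,-0.139,-0.04,0,1],[0.094,-0.174,-0.05,0,1]]
  ]
}}

```text
time: 4.4
eef_pos: [0.3663, -0.33, 0.275]
ee_rot: [2.986, 0.403, 0.027]
force: [1.0, -0.1, 0.2]
width: 1.001
```

Request:
{"method": "play_rows", "body": {
  "series": [
    [[0.019,-0.035,-0.01,0,1],[0.038,-0.07,-0.02,0,1],[0.056,-0.104,-0.03,0,1],[0.075,-0.139,-0.04,0,1],[0.094,-0.174,-0.05,0,1]]
  ]
}}

```text
time: 4.82
eef_pos: [0.4093, -0.1325, 0.3024]
ee_rot: [2.985, 0.403, 0.029]
force: [0.8, -0.2, -0.3]
width: 1.001
```

Request:
{"method": "play_rows", "body": {
  "series": [
    [[0.019,-0.035,-0.01,0,1],[0.038,-0.07,-0.02,0,1],[0.056,-0.104,-0.03,0,1],[0.075,-0.139,-0.04,0,1],[0.094,-0.174,-0.05,0,1]]
  ]
}}

```text
time: 5.23
eef_pos: [0.4525, 0.0654, 0.3297]
ee_rot: [2.986, 0.404, 0.029]
force: [1.4, -1.1, 0.9]
width: 0.997
```

```bash
python3 - <<'E'
from h import *
to([0.512,0.333,0.25],0.055)
E
```

```text
t 5.23 pos [0.4525 0.0654 0.3297] q [-0.03 -0.22  1.73 -0.12  1.59  1.27] tz [ 0.036 -0.124 -0.992] ty [ 0.263 -0.956  0.129]
shift [ 0.1283 -0.2505  0.048 ] rows 6.8 turn opts [-1.359, 1.783]
```

Request:
{"method": "play_rows", "body": {
  "series": [
    [[0.019,-0.037,0.007,-0.12,1],[0.038,-0.073,0.014,-0.24,1],[0.057,-0.11,0.021,-0.36,1],[0.075,-0.147,0.028,-0.48,1],[0.094,-0.184,0.035,-0.6,1]]
  ]
}}

```text
time: 5.65
eef_pos: [0.4955, 0.261, 0.2706]
ee_rot: [2.73, 1.277, -0.031]
force: [0.3, -0.4, 1.5]
width: 1.002
```

Request:
{"method": "play_rows", "body": {
  "series": [
    [[0,0,0,-0.12,1],[0,0,0,-0.24,1],[0,0,0,-0.36,1],[0,0,0,-0.48,1],[0,0,0,-0.6,1]]
  ]
}}

```text
time: 6.07
eef_pos: [0.4956, 0.2589, 0.271]
ee_rot: [2.239, 2.034, -0.087]
force: [0.4, 0.1, -0.6]
width: 1.003
```

```bash
python3 - <<'E'
from h import *
to([0.512,0.333,0.16],0.055)
K,im,d=look('wrist','w1.png',1.5); W=world(K,d)
r=bot.silhouettes('wrist','pink_scoop_handle')
for x in r[:2]:
    w=W[x['pixels']&(d>0)]; b=w[(w[:,2]>.082)&(w[:,2]<.11)]; print(x['score'],np.median(w,0))
    if len(b)>10: print(cv2.minAreaRect(b[:,:2].astype(np.float32)),b[:,2].max())
E
```

```text
t 6.07 pos [0.4956 0.2589 0.271 ] q [ 0.34  0.11  1.53 -0.13  1.51  0.45] tz [ 0.035 -0.124 -0.992] ty [ 0.995 -0.093  0.047]
shift [0.0881 0.0043 0.1015] rows 3.2 turn opts [-0.153, 2.989]
0.89 [0.50389609 0.33434749 0.02360005]
((0.5109856128692627, 0.3337111175060272), (0.019745267927646637, 0.07210472226142883), 2.9964351654052734) 0.09318610816998721
```

View pics/w1.png

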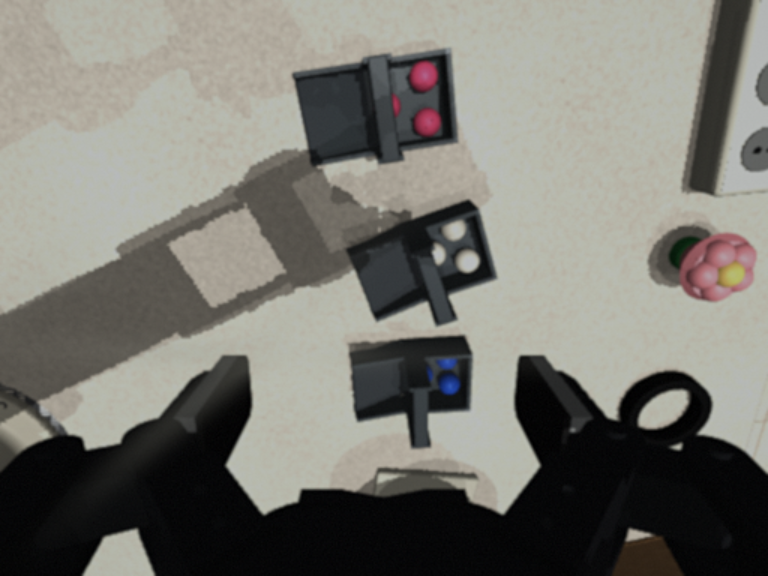

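Request:
{"method": "play_rows", "body": {
  "series": [
    [[0.026,0.002,0.03,-0.05,1],[0.052,0.003,0.06,-0.1,1],[0.086,0.005,0.085,-0.153,1],[0.086,0.005,0.1015,-0.153,1],[0.086,0.005,0.1015,-0.153,1]]
  ]
}}

```text
time: 6.58
eef_pos: [0.5099, 0.33, 0.1543]
ee_rot: [2.09, 2.197, -0.114]
force: [-0.2, -0.2, -1.2]
width: 0.998
```

```bash
python3 - <<'E'
from h import *
to([0.512,0.3306,0.059],0.055)
E
```

```text
t 6.58 pos [0.5099 0.33   0.1543] q [ 0.45  0.33  1.51 -0.13  1.34  0.43] tz [ 0.026 -0.128 -0.991] ty [0.999 0.051 0.019]
shift [0.0128 0.0003 0.0944] rows 2.3 turn opts [-0.007, 3.135]
```

Request:
{"method": "play_rows", "body": {
  "series": [
    [[0.005,0,0.035,0,1],[0.01,0,0.07,0,1],[0.0128,0.0003,0.0944,0,1],[0.0128,0.0003,0.0944,0,1],[0.0128,0.0003,0.0944,0,0.6]]
  ],
  "newtons": 40
}}

```text
time: 7.0
eef_pos: [0.5158, 0.3309, 0.0654]
ee_rot: [2.089, 2.194, -0.102]
force: [1.6, 0.5, 1.3]
width: 0.884
```

Request:
{"method": "play_rows", "body": {
  "series": [
    [[0,0,0,0,0],[0,0,0,0,0],[0,0,0,0,0],[0,0,0,0,0],[0,0,0,0,0]]
  ]
}}

```text
time: 7.42
eef_pos: [0.5162, 0.3317, 0.0657]
ee_rot: [2.087, 2.196, -0.099]
force: [0.1, 0.8, -2.1]
width: 0.144
```

Request:
{"method": "play_rows", "body": {
  "series": [
    [[0,0,0,0,0],[0,0,0,0,0],[-0.002,0,-0.015,0,0],[-0.005,0,-0.04,0,0],[-0.01,0,-0.08,0,0]]
  ]
}}

```text
time: 7.83
eef_pos: [0.5102, 0.3298, 0.1408]
ee_rot: [2.089, 2.199, -0.115]
force: [0.5, 1.0, -1.9]
width: 0.134
```

```bash
python3 - <<'E'
from h import *
to([0.51,0.38,0.18],0.055)
K,im,d=look('scene','s2.png',1.5)
E
```

```text
t 7.83 pos [0.5102 0.3298 0.1408] q [ 0.44  0.34  1.52 -0.13  1.32  0.43] tz [ 0.025 -0.128 -0.991] ty [0.998 0.053 0.018]
shift [ 0.0446  0.0031 -0.0453] rows 1.5 turn opts [-0.005, 3.137]
```

View pics/s2.png

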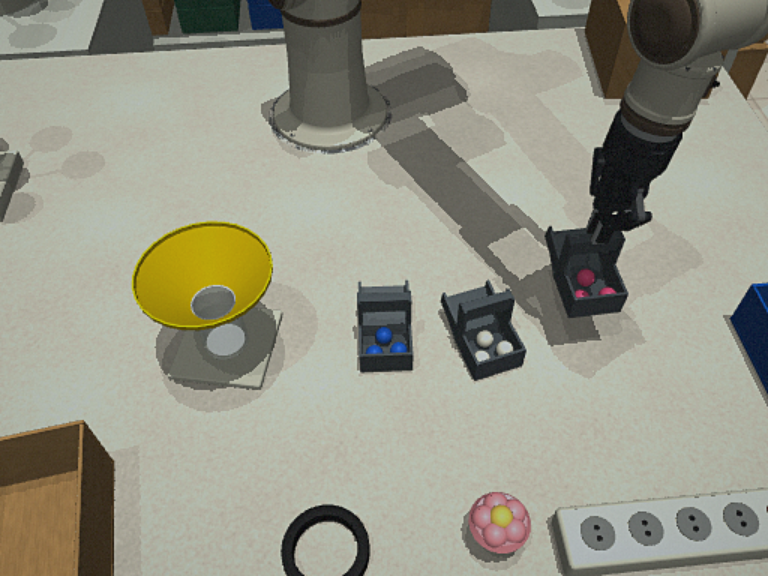

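Request:
{"method": "play_rows", "body": {
  "series": [
    [[0.02,0.001,-0.03,-0.12,0],[0.0446,0.003,-0.0453,-0.24,0],[0.0446,0.003,-0.0453,-0.36,0],[0.0446,0.003,-0.0453,-0.48,0],[0.0446,0.003,-0.0453,-0.6,0]]
  ]
}}

```text
time: 8.3
eef_pos: [0.5127, 0.3819, 0.1842]
ee_rot: [1.346, 2.74, -0.147]
force: [-0.7, -0.7, -1.8]
width: 0.138
```

Request:
{"method": "play_rows", "body": {
  "series": [
    [[0,0,0,-0.12,0],[0,0,0,-0.24,0],[0,0,0,-0.36,0],[0,0,0,-0.48,0],[0,0,0,-0.6,0]]
  ]
}}

```text
time: 8.72
eef_pos: [0.5127, 0.3813, 0.1838]
ee_rot: [0.482, 3.046, -0.182]
force: [-0.3, -0.7, -1.5]
width: 0.142
```

Request:
{"method": "play_rows", "body": {
  "series": [
    [[0,0,0,-0.12,0],[0,0,0,-0.24,0],[0,0,0,-0.36,0],[0,0,0,-0.48,0],[0,0,0,-0.6,0]]
  ]
}}

```text
time: 9.13
eef_pos: [0.5127, 0.3813, 0.1838]
ee_rot: [-0.445, 3.088, -0.2]
force: [-0.1, 0.4, -1.3]
width: 0.138
```

Request:
{"method": "play_rows", "body": {
  "series": [
    [[0,0,0,-0.12,0],[0,0,0,-0.24,0],[0,0,0,-0.36,0],[0,0,0,-0.48,0],[0,0,0,-0.6,0]]
  ]
}}

```text
time: 9.55
eef_pos: [0.5127, 0.3813, 0.1838]
ee_rot: [1.334, -2.812, 0.198]
force: [-0.4, 0.4, -2.0]
width: 0.134
```

Request:
{"method": "play_rows", "body": {
  "series": [
    [[0,0,0,-0.12,0],[0,0,0,-0.24,0],[0,0,0,-0.36,0],[0,0,0,-0.48,0],[0,0,0,-0.6,0]]
  ]
}}

```text
time: 9.97
eef_pos: [0.5127, 0.3813, 0.1838]
ee_rot: [2.082, -2.266, 0.177]
force: [0.2, -0.5, -1.3]
width: 0.136
```

```bash
python3 - <<'E'
from h import *
to([0.51,0.38,0.09],0.055)
E
```

```text
t 9.97 pos [0.5127 0.3813 0.1838] q [ 0.52  0.38  1.38 -0.13  1.41 -2.52] tz [ 0.034 -0.124 -0.992] ty [-0.996  0.082 -0.044]
shift [-0.0098  0.0067  0.0931] rows 2.3 turn opts [3.0, -0.141]
```

Request:
{"method": "play_rows", "body": {
  "series": [
    [[-0.004,0.003,0.035,-0.1,0],[-0.008,0.005,0.07,-0.141,0],[-0.0105,0.007,0.1,-0.141,0],[-0.0105,0.007,0.1,-0.141,0],[-0.0105,0.007,0.1,-0.141,0]]
  ],
  "newtons": 20
}}

```text
time: 10.38
eef_pos: [0.5088, 0.3791, 0.0819]
ee_rot: [2.222, -2.113, 0.168]
force: [0.0, 0.9, -1.3]
width: 0.134
```

```bash
python3 - <<'E'
from h import *
to([0.51,0.38,0.068],0.055)
K,im,d=look('scene','s3.png',1.5)
E
```

```text
t 10.38 pos [0.5088 0.3791 0.0819] q [ 0.52  0.47  1.47 -0.13  1.24 -2.63] tz [ 0.03  -0.126 -0.992] ty [-0.998 -0.052 -0.024]
shift [-0.0026 -0.0009  0.0137] rows 0.3 turn opts [3.135, -0.006]
```

View pics/s3.png

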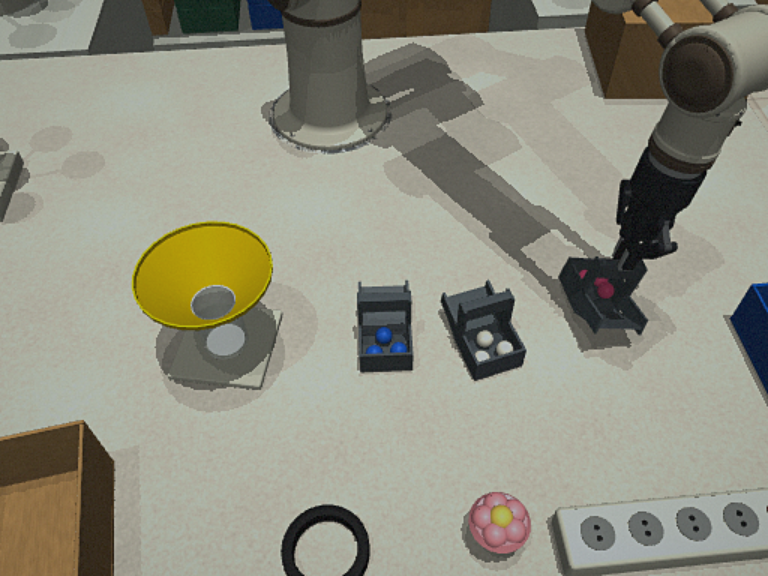

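Request:
{"method": "play_rows", "body": {
  "series": [
    [[0,0,0.004,0,0],[-0.001,0,0.008,0,0],[-0.002,0,0.012,0,0],[-0.002,0,0.014,0,0],[-0.002,0,0.016,0,0]]
  ]
}}

```text
time: 10.85
eef_pos: [0.5158, 0.3812, 0.0727]
ee_rot: [2.232, -2.122, 0.18]
force: [6.0, -1.4, 12.9]
width: 0.139
```

Request:
{"method": "play_rows", "body": {
  "series": [
    [[0,0,0,0,0],[0,0,0,0,0.2],[0,0,0,0,0.4],[0,0,0,0,0.7],[0,0,0,0,1]]
  ]
}}

```text
time: 11.27
eef_pos: [0.5102, 0.38, 0.0674]
ee_rot: [2.225, -2.115, 0.169]
force: [1.1, 0.0, 0.1]
width: 0.617
```

Request:
{"method": "play_rows", "body": {
  "series": [
    [[0,0,0,0,1],[0,0,0,0,1],[0,0,-0.04,0,1],[0,0,-0.08,0,1],[0,0,-0.12,0,1]]
  ]
}}

```text
time: 11.68
eef_pos: [0.5057, 0.3946, 0.1872]
ee_rot: [2.223, -2.114, 0.168]
force: [1.2, 0.0, -0.8]
width: 1.0
```

```bash
python3 - <<'E'
from h import *
to([0.65,0.12,0.30],0.055)
for c in ['scene','top']:
    K,im,d=look(c,c+'4.png',1.5); W=world(K,d)
    r=bot.silhouettes(c,'pink_scoop_handle')
    for x in r[:1]:
        w=W[x['pixels']&(d>0)]; b=w[(w[:,2]>.082)&(w[:,2]<.11)]; print(x['score'],np.round(x['bbox']))
        if len(b)>10: print(cv2.minAreaRect(b[:,:2].astype(np.float32)),b[:,2].max())
        b=w[w[:,2]>.035];print(cv2.minAreaRect(b[:,:2].astype(np.float32)))
E
```

```text
t 11.68 pos [0.5057 0.3946 0.1872] q [ 0.54  0.39  1.36 -0.13  1.43 -2.63] tz [ 0.032 -0.125 -0.992] ty [-0.998 -0.052 -0.026]
shift [ 0.2933 -0.1326 -0.0729] rows 7.9 turn opts [3.135, -0.006]
0.85 [405. 206.  58.  59.]
((0.521022379398346, 0.37129679322242737), (0.021893048658967018, 0.07419539988040924), 13.322928428649902) 0.0957806422252455
((0.5226992964744568, 0.37248948216438293), (0.12564784288406372, 0.07566676288843155), 13.797924041748047)
0.95 [129. 187.  43.  59.]
((0.5194177031517029, 0.372510701417923), (0.01927713304758072, 0.07320329546928406), 13.606504440307617) 0.09490206234150741
((0.5213204622268677, 0.37287572026252747), (0.12406025826931, 0.07365188747644424), 13.338872909545898)
```

View pics/scene4.png

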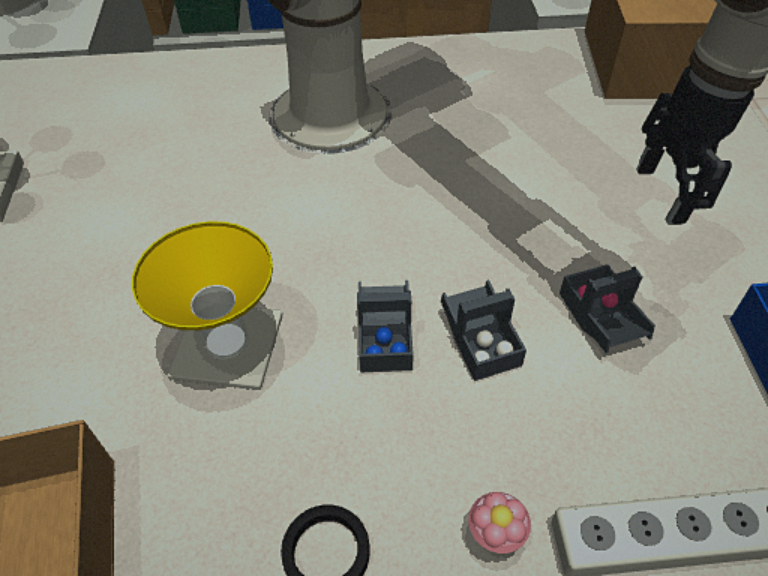

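Request:
{"method": "play_rows", "body": {
  "series": [
    [[0.008,-0.036,-0.015,0.12,1],[0.016,-0.072,-0.03,0.24,1],[0.024,-0.108,-0.045,0.36,1],[0.032,-0.144,-0.06,0.48,1],[0.039,-0.18,-0.07,0.6,1]]
  ]
}}

```text
time: 12.3
eef_pos: [0.6868, 0.3736, 0.2655]
ee_rot: [1.509, -2.712, 0.194]
force: [1.3, 1.1, -0.2]
width: 0.998
```

Request:
{"method": "play_rows", "body": {
  "series": [
    [[0,-0.036,-0.007,0.12,1],[0,-0.072,-0.014,0.24,1],[0,-0.085,-0.02,0.36,1],[0,-0.085,-0.03,0.48,1],[0,-0.085,-0.03,0.6,1]]
  ]
}}

```text
time: 12.72
eef_pos: [0.7584, 0.3326, 0.3019]
ee_rot: [-0.642, 3.063, -0.202]
force: [-0.5, 0.0, 0.2]
width: 0.997
```

Request:
{"method": "play_rows", "body": {
  "series": [
    [[-0.03,0,-0.01,0.12,1],[-0.07,0,-0.02,0.19,1],[-0.11,0,-0.03,0.19,1],[-0.15,0,-0.04,0.19,1],[-0.19,0,-0.05,0.19,1]]
  ]
}}

```text
time: 13.13
eef_pos: [0.7782, 0.343, 0.2936]
ee_rot: [-0.362, 3.066, -0.183]
force: [0.3, -0.8, -0.5]
width: 0.998
```

```bash
python3 - <<'E'
from h import *
to([0.78,0.38,0.30],0.235+1.571)
E
```

```text
t 13.13 pos [0.7782 0.343  0.2936] q [ 0.32  1.05  0.18 -0.13  1.88 -1.53] tz [ 0.062 -0.111 -0.992] ty [-0.229  0.966 -0.123]
shift [-0.0107  0.0346 -0.0104] rows 0.9 turn opts [0.002, -3.14]
```

Request:
{"method": "play_rows", "body": {
  "series": [
    [[-0.2,0.05,-0.1,0,1],[-0.4,0.1,-0.2,0,1],[-0.6,0.15,-0.3,0,1],[-0.8,0.2,-0.4,0,1],[-1,0.25,-0.5,0,1]]
  ]
}}

```text
time: 13.55
eef_pos: [0.7771, 0.3555, 0.3111]
ee_rot: [-0.359, 3.034, -0.165]
force: [-0.1, -0.1, 0.8]
width: 0.997
```

Request:
{"method": "play_rows", "body": {
  "series": [
    [[-1,0.25,-1,0,1],[-1,0.25,-1,0,1],[-1,0.25,-1,0,1],[-1,0.25,-1,0,1],[-1,0.25,-1,0,1]]
  ]
}}

```text
time: 13.97
eef_pos: [0.7513, 0.3603, 0.3796]
ee_rot: [-0.358, 3.005, -0.149]
force: [0.4, 1.0, 0.3]
width: 1.0
```

```bash
python3 - <<'E'
from h import *
to([0.78,0.38,0.30],0.235+1.571)
E
```

```text
t 13.97 pos [0.7513 0.3603 0.3796] q [ 0.35  0.94  0.18 -0.13  1.93 -1.51] tz [ 0.122 -0.084 -0.989] ty [-0.228  0.967 -0.11 ]
shift [-0.0245  0.0213  0.0805] rows 2.1 turn opts [0.008, -3.134]
```

Request:
{"method": "play_rows", "body": {
  "series": [
    [[-1,0.3,-0.5,0,1],[-1,0.3,-0.5,0,1],[-1,0.3,-0.5,0,1],[-1,0.3,-0.5,0,1],[-1,0.3,-0.5,0,1]]
  ]
}}

```text
time: 14.38
eef_pos: [0.7506, 0.3765, 0.3839]
ee_rot: [-0.358, 2.98, -0.133]
force: [0.4, 0.5, 0.2]
width: 1.002
```

Request:
{"method": "play_rows", "body": {
  "series": [
    [[-1,0.3,-0.5,0,1],[-1,0.3,-0.5,0,1],[-1,0.3,-0.5,0,1],[-1,0.3,-0.5,0,1],[-1,0.3,-0.5,0,1]]
  ]
}}

```text
time: 14.8
eef_pos: [0.7484, 0.3898, 0.3973]
ee_rot: [-0.358, 2.949, -0.115]
force: [0.4, 1.0, -0.4]
width: 0.997
```

Request:
{"method": "play_rows", "body": {
  "series": [
    [[-1,0.3,-0.4,0,1],[-1,0.3,-0.4,0,1],[-1,0.3,-0.4,0,1],[-1,0.3,-0.4,0,1],[-1,0.3,-0.4,0,1]]
  ]
}}

```text
time: 15.22
eef_pos: [0.7522, 0.4028, 0.3995]
ee_rot: [-0.357, 2.919, -0.098]
force: [0.0, 0.0, 0.4]
width: 0.997
```

Request:
{"method": "play_rows", "body": {
  "series": [
    [[-1,0.3,-0.4,0,1],[-1,0.3,-0.4,0,1],[-1,0.3,-0.4,0,1],[-1,0.3,-0.4,0,1],[-1,0.3,-0.4,0,1]]
  ]
}}

```text
time: 15.63
eef_pos: [0.7542, 0.4138, 0.4077]
ee_rot: [-0.357, 2.889, -0.079]
force: [-1.1, -0.2, 0.3]
width: 1.003
```

Request:
{"method": "play_rows", "body": {
  "series": [
    [[-1,0.3,-0.3,0,1],[-1,0.3,-0.3,0,1],[-1,0.3,-0.3,0,1],[-1,0.3,-0.3,0,1],[-1,0.3,-0.3,0,1]]
  ]
}}

```text
time: 16.05
eef_pos: [0.7619, 0.425, 0.4057]
ee_rot: [-0.356, 2.859, -0.061]
force: [-0.6, -0.0, -1.1]
width: 0.998
```

```bash
python3 - <<'E'
from h import *
to([0.78,0.38,0.30],0.235+1.571)
E
```

```text
t 16.05 pos [0.7619 0.425  0.4057] q [ 0.41  0.92  0.18 -0.12  1.8  -1.44] tz [ 0.26  -0.009 -0.966] ty [-0.236  0.969 -0.073]
shift [ 0.0206 -0.0402  0.1072] rows 2.8 turn opts [0.022, -3.12]
```

Request:
{"method": "play_rows", "body": {
  "series": [
    [[-1,0.3,-0.3,0,1],[-1,0.3,-0.3,0,1],[-1,0.3,-0.3,0,1],[-1,0.3,-0.3,0,1],[-1,0.3,-0.3,0,1]]
  ]
}}

```text
time: 16.47
eef_pos: [0.7671, 0.4346, 0.411]
ee_rot: [-0.356, 2.828, -0.042]
force: [-0.1, 0.3, -0.2]
width: 0.994
```

Request:
{"method": "play_rows", "body": {
  "series": [
    [[-1,0.2,-0.3,0,1],[-1,0.2,-0.3,0,1],[-1,0.2,-0.3,0,1],[-1,0.2,-0.3,0,1],[-1,0.2,-0.3,0,1]]
  ]
}}

```text
time: 16.88
eef_pos: [0.7772, 0.4286, 0.4237]
ee_rot: [-0.355, 2.797, -0.024]
force: [-0.5, -0.0, 0.4]
width: 1.001
```

Request:
{"method": "play_rows", "body": {
  "series": [
    [[-1,0.2,-0.3,0,1],[-1,0.2,-0.3,0,1],[-1,0.2,-0.3,0,1],[-1,0.2,-0.3,0,1],[-1,0.2,-0.3,0,1]]
  ]
}}

```text
time: 17.3
eef_pos: [0.7839, 0.4244, 0.4395]
ee_rot: [-0.354, 2.766, -0.007]
force: [0.6, 0.5, -0.7]
width: 1.005
```

Request:
{"method": "play_rows", "body": {
  "series": [
    [[-1,0.2,-0.2,0,1],[-1,0.2,-0.2,0,1],[-1,0.2,-0.2,0,1],[-1,0.2,-0.2,0,1],[-1,0.2,-0.2,0,1]]
  ]
}}

```text
time: 17.72
eef_pos: [0.7963, 0.4229, 0.4439]
ee_rot: [-0.353, 2.734, 0.009]
force: [-0.6, -0.5, -0.6]
width: 0.999
```

Request:
{"method": "play_rows", "body": {
  "series": [
    [[-1,0.2,-0.2,0,1],[-1,0.2,-0.2,0,1],[-1,0.2,-0.2,0,1],[-1,0.2,-0.2,0,1],[-1,0.2,-0.2,0,1]]
  ]
}}

```text
time: 18.13
eef_pos: [0.8049, 0.4219, 0.4547]
ee_rot: [-0.352, 2.702, 0.026]
force: [0.2, 0.4, -0.2]
width: 0.997
```

Request:
{"method": "play_rows", "body": {
  "series": [
    [[-1,0.2,-0.2,0,1],[-1,0.2,-0.2,0,1],[-1,0.2,-0.2,0,1],[-1,0.2,-0.2,0,1],[-1,0.2,-0.2,0,1]]
  ]
}}

```text
time: 18.55
eef_pos: [0.8106, 0.4211, 0.4689]
ee_rot: [-0.351, 2.669, 0.041]
force: [-0.4, -1.4, -0.8]
width: 0.998
```

Request:
{"method": "play_rows", "body": {
  "series": [
    [[-1,0.2,-0.2,0,1],[-1,0.2,-0.2,0,1],[-1,0.2,-0.2,0,1],[-1,0.2,-0.2,0,1],[-1,0.2,-0.2,0,1]]
  ]
}}

```text
time: 18.97
eef_pos: [0.8137, 0.4204, 0.4864]
ee_rot: [-0.349, 2.637, 0.056]
force: [-0.4, -0.1, -0.2]
width: 0.999
```

```bash
python3 - <<'E'
from h import *
to([0.78,0.38,0.30],0.235+1.571)
E
```

```text
t 18.97 pos [0.8137 0.4204 0.4864] q [ 0.37  0.85  0.18 -0.07  1.63 -1.48] tz [ 0.453  0.1   -0.886] ty [-0.255  0.967 -0.021]
shift [ 0.1248 -0.0265  0.1457] rows 4.6 turn opts [0.03, -3.111]
```

Request:
{"method": "play_rows", "body": {
  "series": [
    [[-1,0.2,-0.1,0,1],[-1,0.2,-0.1,0,1],[-1,0.2,-0.1,0,1],[-1,0.2,-0.1,0,1],[-1,0.2,-0.1,0,1]]
  ]
}}

```text
time: 19.38
eef_pos: [0.8234, 0.4221, 0.492]
ee_rot: [-0.348, 2.605, 0.071]
force: [-0.3, -1.0, -0.3]
width: 1.002
```

Request:
{"method": "play_rows", "body": {
  "series": [
    [[-1,0.1,-0.1,0,1],[-1,0.1,-0.1,0,1],[-1,0.1,-0.1,0,1],[-1,0.1,-0.1,0,1],[-1,0.1,-0.1,0,1]]
  ]
}}

```text
time: 19.8
eef_pos: [0.8367, 0.408, 0.5063]
ee_rot: [-0.346, 2.571, 0.085]
force: [-0.2, 0.2, 0.3]
width: 1.003
```

Request:
{"method": "play_rows", "body": {
  "series": [
    [[-1,0.1,-0.1,0,1],[-1,0.1,-0.1,0,1],[-1,0.1,-0.1,0,1],[-1,0.1,-0.1,0,1],[-1,0.1,-0.1,0,1]]
  ]
}}

```text
time: 20.22
eef_pos: [0.8453, 0.3971, 0.5233]
ee_rot: [-0.344, 2.538, 0.098]
force: [1.1, -0.7, 0.7]
width: 0.995
```

Request:
{"method": "play_rows", "body": {
  "series": [
    [[-1,0.1,-0.1,0,1],[-1,0.1,-0.1,0,1],[-1,0.1,-0.1,0,1],[-1,0.1,-0.1,0,1],[-1,0.1,-0.1,0,1]]
  ]
}}

```text
time: 20.63
eef_pos: [0.8505, 0.3875, 0.543]
ee_rot: [-0.342, 2.505, 0.11]
force: [0.1, -0.5, 0.7]
width: 0.999
```

Request:
{"method": "play_rows", "body": {
  "series": [
    [[-1,0.1,-0.1,0,1],[-1,0.1,-0.1,0,1],[-1,0.1,-0.1,0,1],[-1,0.1,-0.1,0,1],[-1,0.1,-0.1,0,1]]
  ]
}}

```text
time: 21.05
eef_pos: [0.8527, 0.3793, 0.5651]
ee_rot: [-0.339, 2.472, 0.121]
force: [0.4, 0.7, -0.0]
width: 1.003
```

```bash
python3 - <<'E'
from h import *
s=bot.observe(); tz=Ro.from_rotvec(s['ee_rot']).as_matrix()[:,2]
b=np.arctan2(tz[1],tz[0]); print('beta',b,'tilt',np.degrees(np.arccos(-tz[2])))
bar=np.array([0.520,0.372,0.078])
to(bar+0.014*tz-0.12*tz,b+np.pi/2)
E
```

```text
beta 0.2804339377695082 tilt 37.282074175938085
t 21.05 pos [0.8527 0.3793 0.5651] q [ 0.29  0.78  0.18 -0.01  1.52 -1.55] tz [ 0.582  0.168 -0.796] ty [-0.271  0.963  0.005]
shift [0.5517 0.081  0.0867] rows 13.5 turn opts [-0.007, 3.134]
```

Request:
{"method": "play_rows", "body": {
  "series": [
    [[0.04,0.006,0.007,0,1],[0.08,0.012,0.014,0,1],[0.12,0.018,0.021,0,1],[0.16,0.024,0.028,0,1],[0.2,0.03,0.035,0,1]]
  ]
}}

```text
time: 21.47
eef_pos: [0.7484, 0.3735, 0.4552]
ee_rot: [-0.339, 2.47, 0.121]
force: [0.1, 2.1, 0.1]
width: 1.0
```

Request:
{"method": "play_rows", "body": {
  "series": [
    [[0.04,0.006,0.007,0,1],[0.08,0.012,0.014,0,1],[0.12,0.018,0.021,0,1],[0.16,0.024,0.028,0,1],[0.2,0.03,0.035,0,1]]
  ]
}}

```text
time: 21.88
eef_pos: [0.6067, 0.3658, 0.3054]
ee_rot: [-0.339, 2.472, 0.121]
force: [0.9, 0.2, -0.6]
width: 0.995
```

Request:
{"method": "play_rows", "body": {
  "series": [
    [[0.04,0.006,0.007,0,1],[0.08,0.012,0.014,0,1],[0.12,0.018,0.02,0,1],[0.15,0.021,0.025,0,1],[0.15,0.021,0.025,0,1]]
  ]
}}

```text
time: 22.3
eef_pos: [0.4946, 0.3562, 0.1863]
ee_rot: [-0.344, 2.486, 0.115]
force: [-0.5, -1.0, -1.6]
width: 0.999
```

```bash
python3 - <<'E'
from h import *
s=bot.observe(); tz=Ro.from_rotvec(s['ee_rot']).as_matrix()[:,2]
b=np.arctan2(tz[1],tz[0]); print('beta',b,'tilt',np.degrees(np.arccos(-tz[2])))
K,im,d=look('wrist','w5.png',1.5); W=world(K,d)
for x in bot.silhouettes('wrist','pink_scoop_handle')[:1]:
    w=W[x['pixels']&(d>0)]; bb=w[(w[:,2]>.082)&(w[:,2]<.1)]; print(x['score'],len(bb),cv2.minAreaRect(bb[:,:2].astype(np.float32)) if len(bb)>5 else '')
to(np.array([0.520,0.372,0.078])+0.026*tz,b+np.pi/2)
E
```

```text
beta 0.2779930872126017 tilt 36.40021630598543
0.58 1497 ((0.5198494791984558, 0.3729749023914337), (0.02116445265710354, 0.07198627293109894), 13.09719467163086)
t 22.4 pos [0.5014 0.3586 0.1952] q [ 0.49 -0.14  2.06 -0.23  0.6  -1.2 ] tz [ 0.581  0.168 -0.796] ty [-0.272  0.962  0.004]
shift [0.0541 0.0073 0.1324] rows 3.4 turn opts [-0.005, 3.137]
```

View pics/w5.png

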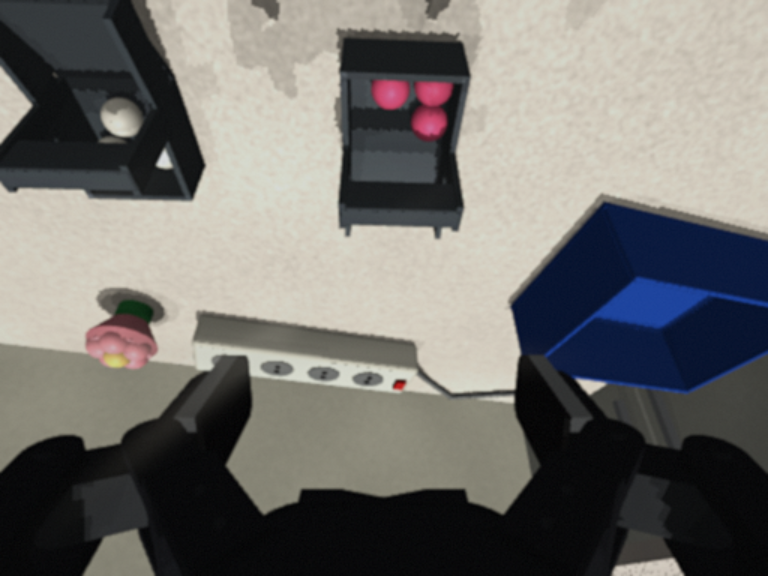

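Request:
{"method": "play_rows", "body": {
  "series": [
    [[0.03,0.004,0.0,0,1],[0.0541,0.008,0.02,0,1],[0.0541,0.008,0.05,0,1],[0.0541,0.008,0.08,0,1],[0.0541,0.008,0.11,0,1]]
  ]
}}

```text
time: 22.82
eef_pos: [0.5264, 0.3748, 0.0781]
ee_rot: [-0.338, 2.466, 0.124]
force: [-0.5, 0.7, 0.9]
width: 0.998
```

Request:
{"method": "play_rows", "body": {
  "series": [
    [[0,0,0.012,0,1],[0,0,0.022,0,1],[0,0,0.022,0,1],[0,0,0.022,0,0.8],[0,0,0.022,0,0.6]]
  ],
  "newtons": 70
}}

```text
time: 23.23
eef_pos: [0.538, 0.3782, 0.0616]
ee_rot: [-0.339, 2.467, 0.123]
force: [1.6, 0.0, -0.9]
width: 0.806
```

Request:
{"method": "play_rows", "body": {
  "series": [
    [[0,0,0,0,0.5],[0,0,0,0,0.5],[0,0,0,0,0.5],[0,0,0,0,0.5],[0,0,0,0,0.5]]
  ]
}}

```text
time: 23.65
eef_pos: [0.5375, 0.3782, 0.0613]
ee_rot: [-0.34, 2.466, 0.123]
force: [2.5, 0.8, 7.3]
width: 0.809
```

```bash
python3 - <<'E'
from h import *
s=bot.observe(); print(s['width'],s['force'],s['wrist_torque'])
to(s['eef_pos']+[0,0,0.1])
K,im,d=look('scene'); cv2.imwrite('pics/s6.png',cv2.resize(im[90:290,300:500,::-1],None,fx=3,fy=3))
E
```

```text
0.8093061319983592 [2.46799052 0.77705711 7.32066575] [-0.18457847 -0.73389145  0.01449097]
t 23.65 pos [0.5375 0.3782 0.0613] q [ 0.49  0.19  2.03 -0.45  0.3  -0.96] tz [ 0.586  0.17  -0.792] ty [-0.272  0.962  0.006]
shift [-0.061   0.0006 -0.0792] rows 2.4 turn opts None
```

View pics/s6.png

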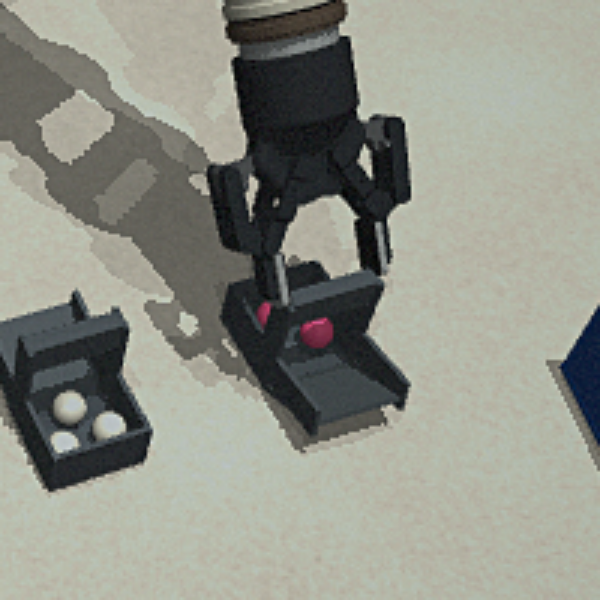

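```bash
python3 - <<'E'
from h import *
s=bot.observe(); R=Ro.from_rotvec(s['ee_rot']).as_matrix(); tz=R[:,2]; b=np.arctan2(tz[1],tz[0])
L=np.array([np.cos(b),np.sin(b),0]);U=np.array([0,0,1.]);S=np.cross(U,L)
for ph in range(60,181,20):
    Q=Ro.from_rotvec(tz*np.radians(ph)).as_matrix()
    mid=Q@(.065*L-.043*U); c1=mid+Q@(.036*S); c2=mid-Q@(.036*S); ramp=Q@(.875*L+.485*U)
    back=[(Q@(-.06*L-.075*U+k*.036*S))[2].round(3) for k in(1,-1)]
    print(ph,'mid',mid.round(3),'c+',c1.round(3),'c-',c2.round(3),'ramp',ramp.round(2),'back z',back)
bar=s['eef_pos']-.025*tz; F=np.array([.5175,-.165,.265])
print('bar',bar.round(3)); to(s['eef_pos']+[0,0,.2]); to(F+.025*tz)
E
```

```text
60 mid [ 0.059 -0.006 -0.051] c+ [ 0.078  0.019 -0.032] c- [ 0.04 -0.03 -0.07] ramp [ 0.7  -0.69  0.18] back z [np.float64(-0.028), np.float64(-0.066)]
80 mid [ 0.053 -0.01  -0.056] c+ [ 0.079  0.003 -0.034] c- [ 0.028 -0.024 -0.077] ramp [ 0.49 -0.87 -0.01] back z [np.float64(-0.006), np.float64(-0.05)]
100 mid [ 0.047 -0.012 -0.061] c+ [ 0.076 -0.01  -0.039] c- [ 0.018 -0.014 -0.083] ramp [ 0.23 -0.95 -0.22] back z [np.float64(0.013), np.float64(-0.03)]
120 mid [ 0.04  -0.011 -0.066] c+ [ 0.068 -0.022 -0.047] c- [ 0.011 -0.001 -0.085] ramp [-0.05 -0.91 -0.42] back z [np.float64(0.029), np.float64(-0.009)]
140 mid [ 0.033 -0.007 -0.07 ] c+ [ 0.058 -0.029 -0.056] c- [ 0.008  0.014 -0.084] ramp [-0.31 -0.75 -0.58] back z [np.float64(0.04), np.float64(0.011)]
160 mid [ 0.028 -0.001 -0.073] c+ [ 0.046 -0.031 -0.065] c- [ 0.009  0.029 -0.08 ] ramp [-0.53 -0.5  -0.69] back z [np.float64(0.043), np.float64(0.028)]
180 mid [ 0.024  0.007 -0.074] c+ [ 0.034 -0.028 -0.074] c- [ 0.014  0.042 -0.074] ramp [-0.66 -0.19 -0.72] back z [np.float64(0.039), np.float64(0.039)]
bar [0.523 0.374 0.081]
t 23.7 pos [0.5375 0.3782 0.0613] q [ 0.49  0.19  2.03 -0.45  0.3  -0.96] tz [ 0.586  0.17  -0.792] ty [-0.272  0.962  0.006]
shift [-0.122   0.0011 -0.1585] rows 4.8 turn opts None
t 23.7 pos [0.5375 0.3782 0.0613] q [ 0.49  0.19  2.03 -0.45  0.3  -0.96] tz [ 0.586  0.17  -0.792] ty [-0.272  0.962  0.006]
shift [ 0.0064 -0.5161 -0.2406] rows 13.7 turn opts None
```

Request:
{"method": "play_rows", "body": {
  "series": [
    [[-0.012,0,-0.016,0,0.5],[-0.036,0,-0.047,0,0.5],[-0.06,0,-0.079,0,0.5],[-0.085,0.001,-0.11,0,0.5],[-0.11,0.001,-0.142,0,0.5]]
  ]
}}

```text
time: 24.12
eef_pos: [0.5348, 0.3769, 0.2374]
ee_rot: [-0.34, 2.477, 0.12]
force: [0.5, -0.1, -0.4]
width: 0.807
```

Request:
{"method": "play_rows", "body": {
  "series": [
    [[-0.006,0,-0.0085,0,0.5],[-0.006,0,-0.0085,0,0.5]]
  ]
}}

```text
time: 24.28
eef_pos: [0.5378, 0.3784, 0.2533]
ee_rot: [-0.338, 2.465, 0.124]
force: [0.8, -0.9, -1.6]
width: 0.804
```

```bash
python3 - <<'E'
from h import *
to([.512,-.131,.245])
K,im,d=look('scene'); cv2.imwrite('pics/s7.png',cv2.resize(im[60:260,300:500,::-1],None,fx=3,fy=3))
E
```

```text
t 24.28 pos [0.5378 0.3784 0.2533] q [ 0.49 -0.1   1.9  -0.2   0.7  -1.24] tz [ 0.587  0.171 -0.792] ty [-0.271  0.963  0.007]
shift [ 0.1322 -0.4833 -0.0955] rows 12.2 turn opts None
```

View pics/s7.png

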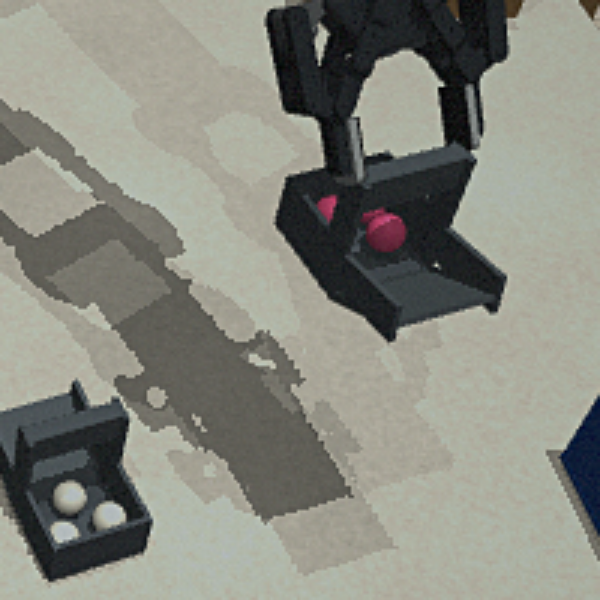

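Request:
{"method": "play_rows", "body": {
  "series": [
    [[0.006,-0.02,-0.004,0,0.5],[0.014,-0.05,-0.01,0,0.5],[0.024,-0.087,-0.017,0,0.5],[0.034,-0.124,-0.024,0,0.5],[0.044,-0.161,-0.032,0,0.5]]
  ]
}}

```text
time: 24.75
eef_pos: [0.5248, 0.2065, 0.2404]
ee_rot: [-0.342, 2.48, 0.122]
force: [1.0, -0.9, -1.8]
width: 0.805
```

Request:
{"method": "play_rows", "body": {
  "series": [
    [[0.01,-0.037,-0.0073,0,0.5],[0.02,-0.074,-0.0147,0,0.5],[0.03,-0.111,-0.022,0,0.5],[0.04,-0.148,-0.029,0,0.5],[0.05,-0.185,-0.0365,0,0.5]]
  ]
}}

```text
time: 25.17
eef_pos: [0.516, 0.0121, 0.2397]
ee_rot: [-0.338, 2.477, 0.126]
force: [0.4, 0.1, -3.0]
width: 0.802
```

Request:
{"method": "play_rows", "body": {
  "series": [
    [[0.01,-0.037,-0.0073,0,0.5],[0.019,-0.074,-0.0147,0,0.5],[0.028,-0.105,-0.02,0,0.5],[0.035,-0.125,-0.025,0,0.5],[0.038,-0.137,-0.027,0,0.5]]
  ]
}}

```text
time: 25.58
eef_pos: [0.5085, -0.1334, 0.2375]
ee_rot: [-0.332, 2.478, 0.127]
force: [0.2, 0.8, -1.3]
width: 0.802
```

Request:
{"method": "play_rows", "body": {
  "series": [
    [[0,0,0,0,0.5]]
  ]
}}

```text
time: 25.67
eef_pos: [0.5089, -0.1332, 0.2377]
ee_rot: [-0.332, 2.478, 0.126]
force: [0.3, 0.9, -1.1]
width: 0.806
```

```bash
python3 - <<'E'
from h import *
to([.512,-.131,.245])
s=bot.observe();print(s['force'],s['wrist_torque'],s['width'])
K,im,d=look('scene','s8.png',1.5)
E
```

```text
t 25.67 pos [ 0.5089 -0.1332  0.2377] q [-0.86 -0.39  2.17  0.64  1.15 -2.91] tz [ 0.578  0.169 -0.798] ty [-0.266  0.964  0.011]
shift [-0.0072  0.0013 -0.0037] rows 0.2 turn opts None
[ 0.28531939  0.88193158 -1.14497701] [-0.05963696  0.38018422 -0.0124268 ] 0.8063407077999749
```

View pics/s8.png

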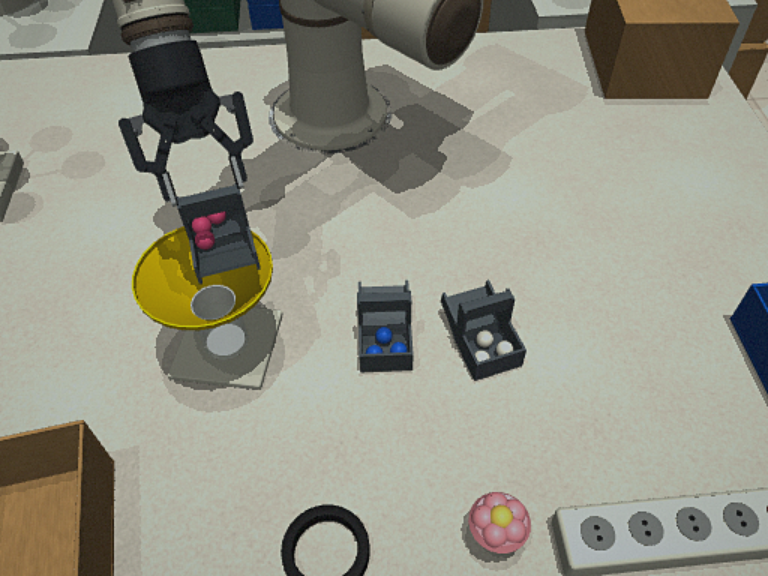

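Request:
{"method": "play_rows", "body": {
  "series": [
    [[-0.007,0.001,-0.005,0.06,0.5],[-0.007,0.001,-0.005,0.18,0.5],[-0.007,0.001,-0.005,0.3,0.5],[-0.007,0.001,-0.005,0.42,0.5],[-0.007,0.001,-0.005,0.54,0.5]]
  ]
}}

```text
time: 26.13
eef_pos: [0.5121, -0.1276, 0.2478]
ee_rot: [0.344, 2.505, 0.349]
force: [-0.4, 0.7, -1.8]
width: 0.803
```

Request:
{"method": "play_rows", "body": {
  "series": [
    [[0,0,0,0.12,0.5],[0,0,0,0.24,0.5],[0,0,0,0.36,0.5],[0,0,0,0.48,0.5],[0,0,0,0.6,0.5]]
  ]
}}

```text
time: 26.55
eef_pos: [0.5121, -0.1276, 0.2478]
ee_rot: [1.097, 2.353, 0.578]
force: [-0.6, -0.2, -1.4]
width: 0.808
```

```bash
python3 - <<'E'
from h import *
s=bot.observe();print(s['time'],s['eef_pos'],s['joints'].round(2),s['force'],s['width'])
E
```

```text
26.55 [ 0.51207134 -0.12755563  0.24779404] [-0.85 -0.4   2.16  0.64  1.16 -1.74] [-0.60136521 -0.18773479 -1.38733889] 0.8078221497150695
```

Position and grip are holding, so I'll continue the turn through the pour.

Request:
{"method": "play_rows", "body": {
  "series": [
    [[0,0,0,0.1,0.5],[0,0,0,0.2,0.5],[0,0,0,0.3,0.5],[0,0,0,0.4,0.5],[0,0,0,0.5,0.5]]
  ]
}}

```text
time: 26.97
eef_pos: [0.5121, -0.1276, 0.2478]
ee_rot: [1.697, 2.074, 0.744]
force: [0.0, 0.8, -1.6]
width: 0.806
```

Request:
{"method": "play_rows", "body": {
  "series": [
    [[0,0,0,0.1,0.5],[0,0,0,0.2,0.5],[0,0,0,0.3,0.5],[0,0,0,0.4,0.5],[0,0,0,0.5,0.5]]
  ]
}}

```text
time: 27.38
eef_pos: [0.5121, -0.1275, 0.2478]
ee_rot: [2.245, 1.654, 0.881]
force: [0.2, 0.2, -1.5]
width: 0.806
```

Request:
{"method": "play_rows", "body": {
  "series": [
    [[0,0,0,0.12,0.5],[0,0,0,0.24,0.5],[0,0,0,0.36,0.5],[0,0,0,0.48,0.5],[0,0,0,0.6,0.5]]
  ]
}}

```text
time: 27.8
eef_pos: [0.5121, -0.1276, 0.248]
ee_rot: [2.786, 0.969, 0.99]
force: [-0.3, -0.5, -1.1]
width: 0.806
```

Request:
{"method": "play_rows", "body": {
  "series": [
    [[0,0,0,0.12,0.5],[0,0,0,0.24,0.5],[0,0,0,0.36,0.5],[0,0,0,0.4,0.5],[0,0,0,0.4,0.5]]
  ]
}}

```text
time: 28.22
eef_pos: [0.5122, -0.1278, 0.2481]
ee_rot: [-2.864, -0.395, -0.961]
force: [-0.3, 0.3, -1.0]
width: 0.806
```

```bash
python3 - <<'E'
from h import *
s=bot.observe();print(s['time'],s['eef_pos'],s['joints'].round(2),s['force'],s['width'])
K,im,d=look('scene'); K2,im2,d2=look('top'); W=world(K,d); print(len(bot.boxes_of('scene','pink_ball1_center')))
for n in ['pink_ball1_center']:
  for c in ['scene','top']:
    for x in bot.boxes_of(c,n): print(c,round(x['score'],2),np.round(x['bbox']))
cv2.imwrite('pics/s9.png',np.hstack([cv2.resize(im[80:280,50:250,::-1],(400,400)),cv2.resize(im2[110:260,260:410,::-1],(400,400))]))
E
```

```text
28.2167 [ 0.5122006  -0.12776991  0.24814313] [-0.85 -0.4   2.16  0.64  1.16  0.25] [-0.26174674  0.34638872 -1.00119714] 0.8061507772075782
0
```

View pics/s9.png

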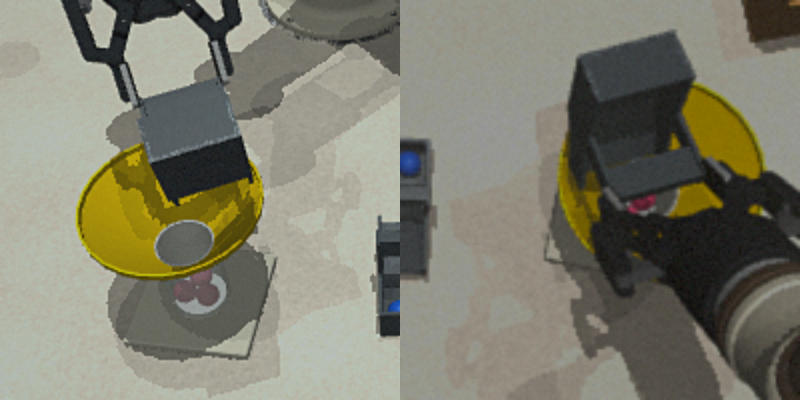

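Left crop: three marbles show in the vase at about (205,275), (185,292) and (207,292), and the scoop is empty. I'll turn it back upright.

Request:
{"method": "play_rows", "body": {
  "series": [
    [[0,0,0,-0.12,0.5],[0,0,0,-0.24,0.5],[0,0,0,-0.36,0.5],[0,0,0,-0.48,0.5],[0,0,0,-0.6,0.5]]
  ]
}}

```text
time: 28.88
eef_pos: [0.5128, -0.1299, 0.2501]
ee_rot: [2.609, 1.23, 0.96]
force: [-0.1, 0.1, -0.6]
width: 0.805
```

Request:
{"method": "play_rows", "body": {
  "series": [
    [[0,0,0,-0.12,0.5],[0,0,0,-0.24,0.5],[0,0,0,-0.36,0.5],[0,0,0,-0.48,0.5],[0,0,0,-0.6,0.5]]
  ]
}}

```text
time: 29.3
eef_pos: [0.5128, -0.1299, 0.2501]
ee_rot: [2.019, 1.845, 0.826]
force: [-0.8, 0.2, -0.9]
width: 0.805
```

Request:
{"method": "play_rows", "body": {
  "series": [
    [[0,0,0,-0.12,0.5],[0,0,0,-0.24,0.5],[0,0,0,-0.36,0.5],[0,0,0,-0.48,0.5],[0,0,0,-0.6,0.5]]
  ]
}}

```text
time: 29.72
eef_pos: [0.5128, -0.1299, 0.2501]
ee_rot: [1.326, 2.261, 0.64]
force: [0.5, -0.1, -1.3]
width: 0.807
```

Request:
{"method": "play_rows", "body": {
  "series": [
    [[0,0,0,-0.12,0.5],[0,0,0,-0.24,0.5],[0,0,0,-0.36,0.5],[0,0,0,-0.48,0.5],[0,0,0,-0.6,0.5]]
  ]
}}

```text
time: 30.13
eef_pos: [0.5128, -0.1299, 0.2501]
ee_rot: [0.58, 2.475, 0.419]
force: [0.6, 0.1, -1.0]
width: 0.805
```

Request:
{"method": "play_rows", "body": {
  "series": [
    [[0,0,0,-0.12,0.5],[0,0,0,-0.24,0.5],[0,0,0,-0.36,0.5],[0,0,0,-0.48,0.5],[0,0,0,-0.6,0.5]]
  ]
}}

```text
time: 30.55
eef_pos: [0.5128, -0.1299, 0.2501]
ee_rot: [-0.174, 2.494, 0.177]
force: [-0.3, -0.1, -1.5]
width: 0.801
```

Request:
{"method": "play_rows", "body": {
  "series": [
    [[0,0,0,-0.1,0.5],[0,0,0,-0.14,0.5],[0,0,0,-0.14,0.5]]
  ]
}}

```text
time: 30.8
eef_pos: [0.5128, -0.1299, 0.2501]
ee_rot: [-0.341, 2.472, 0.12]
force: [-0.3, -0.2, -1.5]
width: 0.805
```

```bash
python3 - <<'E'
from h import *
to([.5375,.3782,.25])
E
```

```text
t 30.8 pos [ 0.5128 -0.1299  0.2501] q [-0.85 -0.4   2.15  0.64  1.16 -2.89] tz [ 0.582  0.168 -0.796] ty [-0.272  0.962  0.004]
shift [-0.1277  0.4822  0.0997] rows 12.2 turn opts None
```

Request:
{"method": "play_rows", "body": {
  "series": [
    [[-0.01,0.037,0.007,0,0.5],[-0.02,0.074,0.015,0,0.5],[-0.03,0.111,0.023,0,0.5],[-0.04,0.148,0.03,0,0.5],[-0.05,0.185,0.038,0,0.5]]
  ]
}}

```text
time: 31.22
eef_pos: [0.5229, 0.0666, 0.2516]
ee_rot: [-0.337, 2.471, 0.121]
force: [0.1, -0.1, -1.1]
width: 0.803
```

Request:
{"method": "play_rows", "body": {
  "series": [
    [[-0.01,0.037,0.007,0,0.5],[-0.02,0.074,0.015,0,0.5],[-0.03,0.111,0.023,0,0.5],[-0.04,0.148,0.03,0,0.5],[-0.05,0.185,0.038,0,0.5]]
  ]
}}

```text
time: 31.63
eef_pos: [0.5329, 0.2628, 0.2523]
ee_rot: [-0.339, 2.471, 0.123]
force: [1.0, -0.5, -0.1]
width: 0.804
```

Request:
{"method": "play_rows", "body": {
  "series": [
    [[-0.01,0.037,0.007,0,0.5],[-0.02,0.074,0.015,0,0.5],[-0.03,0.111,0.023,0,0.5],[-0.03,0.112,0.024,0,0.5],[-0.03,0.112,0.024,0,0.5]]
  ]
}}

```text
time: 32.05
eef_pos: [0.539, 0.3806, 0.2502]
ee_rot: [-0.343, 2.474, 0.122]
force: [0.7, -0.3, -2.1]
width: 0.803
```

```bash
python3 - <<'E'
from h import *
to([.5375,.3782,.075])
E
```

```text
t 32.05 pos [0.539  0.3806 0.2502] q [ 0.5  -0.08  1.89 -0.2   0.7  -1.24] tz [ 0.579  0.169 -0.797] ty [-0.274  0.962  0.005]
shift [ 0.1073 -0.0028  0.1385] rows 4.2 turn opts None
```

Request:
{"method": "play_rows", "body": {
  "series": [
    [[0.024,0,0.031,0,0.5],[0.048,-0.001,0.062,0,0.5],[0.072,-0.002,0.093,0,0.5],[0.095,-0.003,0.123,0,0.5],[0.1073,-0.003,0.1385,0,0.5]]
  ]
}}

```text
time: 32.47
eef_pos: [0.5363, 0.3723, 0.0704]
ee_rot: [-0.337, 2.481, 0.117]
force: [-0.3, -0.9, -1.3]
width: 0.808
```

Request:
{"method": "play_rows", "body": {
  "series": [
    [[0,0,0,0,0.5],[0.002,0,0.003,0,0.5],[0.004,0,0.0055,0,0.5],[0.006,0,0.008,0,0.5],[0.007,0,0.0095,0,0.5]]
  ]
}}

```text
time: 32.88
eef_pos: [0.5407, 0.3764, 0.0667]
ee_rot: [-0.338, 2.469, 0.122]
force: [0.1, -0.4, 0.1]
width: 0.806
```

```bash
python3 - <<'E'
from h import *
to([.5375,.3782,.061]); s=bot.observe(); print(s['force'],s['wrist_torque'])
E
```

```text
t 32.88 pos [0.5407 0.3764 0.0667] q [ 0.49  0.19  2.03 -0.42  0.31 -0.99] tz [ 0.584  0.169 -0.794] ty [-0.271  0.963  0.005]
shift [0.0055 0.0026 0.003 ] rows 0.2 turn opts None
[ 0.13378564 -0.39157713  0.05871892] [-0.1063514   0.35827948 -0.04642788]
```

Request:
{"method": "play_rows", "body": {
  "series": [
    [[0.001,0,0.002,0,0.5],[0.002,0,0.003,0,0.5],[0.003,0,0.004,0,0.5],[0.003,0,0.004,0,0.5],[0.003,0,0.004,0,0.5]]
  ]
}}

```text
time: 33.3
eef_pos: [0.5406, 0.3766, 0.0613]
ee_rot: [-0.34, 2.469, 0.122]
force: [-1.2, -1.0, 6.7]
width: 0.806
```

Request:
{"method": "play_rows", "body": {
  "series": [
    [[0,0,0,0,0.83],[0,0,0,0,0.88],[0,0,0,0,0.94],[0,0,0,0,1],[0,0,0,0,1]]
  ]
}}

```text
time: 33.72
eef_pos: [0.539, 0.3758, 0.059]
ee_rot: [-0.339, 2.473, 0.12]
force: [-0.3, 0.1, 0.4]
width: 0.997
```

Request:
{"method": "play_rows", "body": {
  "series": [
    [[0,0,0,0,1],[0,0,-0.015,0,1],[0,0,-0.04,0,1],[0,0,-0.08,0,1],[0,0,-0.12,0,1]]
  ]
}}

```text
time: 34.13
eef_pos: [0.4681, 0.355, 0.1545]
ee_rot: [-0.34, 2.475, 0.12]
force: [1.7, 0.3, 0.0]
width: 1.003
```

Request:
{"method": "play_rows", "body": {
  "series": [
    [[0,0,-0.03,0,1],[0,0,-0.06,0,1],[0,0,-0.06,0,1]]
  ]
}}

```text
time: 34.38
eef_pos: [0.435, 0.3473, 0.2096]
ee_rot: [-0.339, 2.463, 0.126]
force: [0.6, 0.3, 1.8]
width: 1.0
```

```bash
python3 - <<'E'
from h import *
s=bot.observe(); print(s['time'],s['eef_pos'],s['force'])
K,im,d=look('scene','s10.png',1.5); W=world(K,d)
for n in ['pink_scoop_handle','white_scoop_handle','blue_scoop_handle']:
  x=bot.silhouettes('scene',n)
  if x:
    w=W[x[0]['pixels']&(d>0)]; b=w[(w[:,2]>.08)&(w[:,2]<.12)]; r=cv2.minAreaRect(b[:,:2].astype(np.float32)); print(n,r,b[:,2].max(),b[:,2].mean())
E
```

```text
34.3833 [0.43499022 0.34730086 0.20961539] [0.64500541 0.31199339 1.83617439]
pink_scoop_handle ((0.5251245498657227, 0.37006044387817383), (0.021866096183657646, 0.07445652782917023), 10.68872356414795) 0.09551457309605557 0.08891716932007308
white_scoop_handle ((0.5426421165466309, 0.1921364665031433), (0.020569926127791405, 0.07253540307283401), 13.476461410522461) 0.09489287156357816 0.08920904771555241
blue_scoop_handle ((0.5222617983818054, 0.056972406804561615), (0.07112423330545425, 0.021526744589209557), 87.48709869384766) 0.09534101267749008 0.0894221602201183
```

View pics/s10.png

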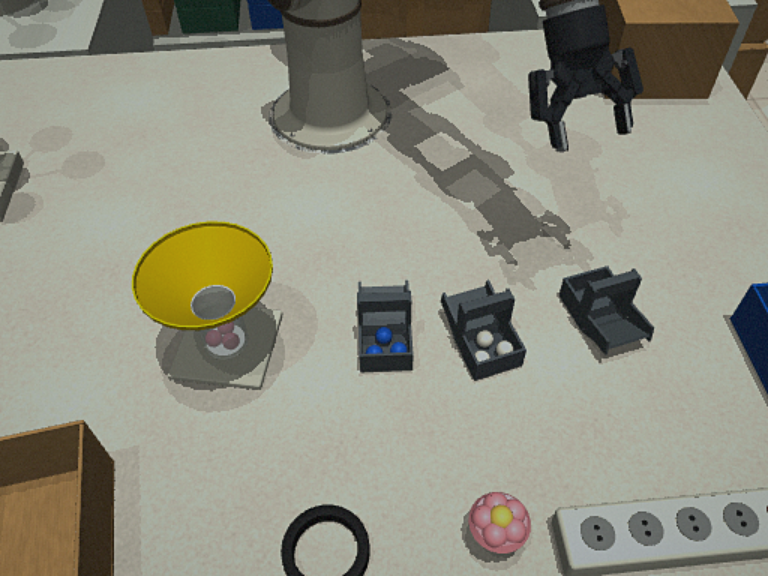

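The three marbles lie in the vase at about (220,337). The pink scoop stands empty and upright at (605,310), the gripper is clear of it, and the other two scoops haven't moved. Handing the job in.

```bash
python3 -c "
from cell import bot
bot.close_job()"
```

```text
the job is handed in; nothing more can be done
```

I handed the job in at about 34.4 s of the 61 s allowed. All three pink marbles are in the vase, and the empty scoop stands upright on the table, released.

**How the pour was done:** the moves have no tilt axis.
- **Turn:** I pinched the scoop by its bar, turned it half round so the lip faced outwards, and set it down again.
- **Tilt:** I pushed the arm against its reach limit until the tool leaned about 37°.
- **Pour:** I re-gripped the scoop across the ends of its bar. A half turn about the leaning tool axis above the funnel tipped it about 75°, lip down. Turning back brought it upright.

**Last checks:**
- The final scene picture shows three pink marbles inside the vase and none elsewhere.
- The top of the pink scoop's bar measured the same height as on the two scoops that stayed put (about 95 mm at its highest point).
- The gripper is open and about 0.16 m away from the scoop.
- The white and blue scoops look unmoved in the pictures.

**Not confirmed:** after the pour the marble detector reported nothing in either camera, so the marble count rests on the pictures alone. The scoop now stands about 40 mm from where it started, with its lip facing away from the robot. The task did not rule that out.

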